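Slide the lid home on a sample well

ROBOT

A 6-joint arm with a two-finger parallel gripper is mounted at the origin on a cart in front of the work surface, level with it; the furniture and walls round the work are solid. World frame = base frame: x ahead of the robot, y to its left, z up, the work surface at z = 0. Lengths are in mm, angles in rad, forces in N, time in s.
With the tool pointing down it reaches from about 325 to 875 mm from the base axis. Payload 4.4 kg.
Tool frame: the origin (TCP) lies on the centre line of the jaws, within the pads' length; the fingertips stand ahead of it and the grasp point (between the pads) lies 6 mm ahead of it (ctrl.tcp_to_tips is the z of the fingertips in the tool frame, in mm); z points along the fingers, y is the direction in which the jaws open and shut (so a half turn about z gives the same grasp; the last joint's range is limited). The gripper opens to 85 mm and grips with 20 to 120 N. Pads are 22 mm wide; open, the fingers measure 114 mm over their backs; the gripper's body (76 mm by 85 mm) begins 54 mm behind the grasp point. The pads swing forward as they close: fully open they stand 13 mm farther back than shut.
Start: joints at [1.032, 0.207, 1.542, -0, 1.393, -0.15], TCP at [217.98, 532.083, 256.282] pointing down, gripper open.
Joint ranges: [-2.73, 2.73], [-0.86, 2.22], [0.23, 2.46], [-1.11, 4.25], [0.08, 2.63], [-2.82, 2.82]. Speed limits (rad/s): [2.79, 2.79, 3.14, 3.14, 3.14, 3.14].

INTERFACE

Orientations are given as a 3x3 rotation matrix whose columns are the frame's x, y, z axes.
In Python, from plant import ctrl, sensors, optics gives the robot as it stands. Calls block until the motion is done:
- ctrl.move_ptp(position, orientation): joint-space move of the TCP to a pose.
- ctrl.move_l(position, rot=None, vel=150, threshold=None): straight line of the TCP; rot=None keeps the orientation; vel is the mean speed in mm/s. With threshold (N) it stops when the force on the tool has changed by that much, and returns True; else False.
- ctrl.set_joints(angles): joint-space move.
- ctrl.gripper_to(opening, force=None): finger opening in mm; force is the grip in N (None keeps the last); returns when the fingers have stopped.
- ctrl.hold(seconds).
- ctrl.solve_ik(position, orientation): joint angles nearest the present ones, or None.
- sensors.read_state(): the state.
- optics.grab_frame(name): name is "side" or "top"; returns (picture, depth): 480x640x3 uint8, red, green, blue; 480x640 float32, mm along the optical axis (not along the pixel's ray), 0 where there is no reading.
- optics.camera_params(name): a dict with "mtx" (3x3 intrinsics, pixels), "R" (3x3) and "t" (3): a world point X has camera coordinates R X + t. Camera axes: x right, y down, z forward; pixel columns grow to the right and rows downward; lengths in mm; the calibration is good to about 2 mm. A picture is of the moment at which its call begins. camera_params takes no time and is no camera call.
A pose or a line that the arm cannot do raises ctrl.MotionError and nothing moves.
- ctrl.finish_job(): hands the job in, once; it reports no verdict.
The state is a dict: "t": time; "q": joint angles; "qvel": joint speeds; "tau": joint torques, N m; "eef_pos": TCP position; "eef_rot": TCP orientation; "force": force on the tool from outside, world axes, zero at the start; "wrist_torque": the same for the moment, N m; "grip_width": finger opening in mm.
Only numpy, scipy, OpenCV 4.12 (cv2) and the standard library are available. Lean on these libraries where they do the work, as an engineer would, in place of code of your own. Each camera call takes 0.05 s, during which the arm holds its last target. There are 200 camera calls.

TASK

The flat dish-shaped lid of the sample well is parked on the well's deck, with a small bottle standing in its way. First lift the bottle off the deck and stand it upright on the worktop, then slide the lid along the deck, without lifting it or tipping it, until it drops into its seat over the well and lies level all round. Leave the jar, beaker and flask standing where they are.

Things in the scene. Friction and masses are not known exactly. Their poses are not given: they have to be found in the camera images.
- housing: Fixed low grey box with a dark steel deck, 400 x 190 mm and 60 mm high; origin at the centre of its underside on the worktop, x along its length, z up. The deck is flat apart from the round well, whose axis is at x = +110 mm, y = 0. The lid is parked on the deck's -x half; the -x end face carries a dial and a tap. The box may stand at any yaw from -1.9 to +1.9 rad.
- well_seat (a point): Centre of the lid's seat: a round recess 140 mm in diameter and 5 mm deep let into the deck round the mouth of the well; the point lies on the recess floor, 55 mm above the worktop. Inside the seat the well itself is 64 mm in diameter and open to a crucible standing in it (its top is 47 mm above the worktop).
- lid: Loose aluminium lid, a shallow round dish: outer diameter 132 mm, smooth flat bottom 6 mm thick with a bevelled lower edge, and an upright edge 4 mm thick all round (inner diameter 124 mm) whose top is 26 mm above the underside. No knob, only a flat dark spot in the middle. 0.5 to 0.9 kg. Origin at the centre of its underside, z up. Seated, its origin is at well_seat.
- bottle: Loose small bottle of grey powder with a black cap, 62 mm in diameter and 112 mm high, 0.3 kg, standing on the deck between lid and well; origin at the centre of its underside, z up. Grip it across the body, 40 to 70 mm above its underside.
- jar: Loose white square plastic jar with a black cap, 71 x 71 x 123 mm, bystander on the worktop beside the housing; origin at the centre of its underside. The worktop (z = 0) is otherwise free for x from 0.30 to 0.75 and y from -0.45 to +0.33.
- beaker: Loose glass beaker, 96 mm in diameter, 95 mm high, bystander on the worktop beside the housing; origin at the centre of its underside.
- flask: Loose conical glass flask, 83 mm in diameter at its foot, 136 mm high, bystander on the worktop beside the housing; origin at the centre of its underside.

How it is judged:
By the outcome, as a careful person would: the job done as asked, in the order asked, and still so for the second after the job is handed in, with the robot touching nothing.
It also fails if it takes over 64 s, if anything falls off the work surface, if the arm or the gripper's body presses on something with over 40 N, if the wrist force passes 120 N, or if a joint passes its speed limit or range.

## Working session

There is one attempt and no reset: what is moved stays moved. The work goes in short steps, each a Python script; the robot and the scene stay as the last script left them, time stands still between calls to the robot, and variables do not carry over. Pictures are saved under pics/ and viewed, about 8 in all and at most 12, crops included, and the job is handed in when it is done.

```bash
ls; mkdir -p pics; python3 - <<'E'
from plant import ctrl,sensors,optics
import cv2,numpy as np
for n in("top","side"):
    p,d=optics.grab_frame(n); np.savez(f"pics/{n}0.npz",p=p,d=d)
    cv2.imwrite(f"pics/{n}0.png",p[:,:,::-1]); c=optics.camera_params(n); print(n,c['mtx'].tolist(),(-c['R'].T@c['t']).round(),c['R'].round(3).tolist())
s=sensors.read_state();print(s['t'],s['eef_pos'],ctrl.tcp_to_tips,s['eef_rot'])
E
```

```text
pics
top [[519.0625663055517, 0.0, 320.28126727902765], [0.0, 519.0625663055517, 234.03609589073736], [0.0, 0.0, 1.0]] [467.  24. 916.] [[-0.024, -1.0, 0.018], [-0.986, 0.021, -0.163], [0.162, -0.022, -0.987]]
side [[434.37630043103974, 0.0, 323.0017691562634], [0.0, 434.37630043103974, 236.22986817746084], [0.0, 0.0, 1.0]] [ 351. -593.  622.] [[0.948, -0.317, 0.019], [-0.191, -0.616, -0.764], [0.254, 0.721, -0.645]]
0.1 [217.64509444 531.53535216 255.2141083 ] 25.0 [[-9.25371815e-01  3.79059085e-01 -1.10170770e-03]
 [ 3.79060530e-01  9.25370162e-01 -1.78281311e-03]
 [ 3.43695928e-04 -2.06737891e-03 -9.99997804e-01]]
```

View pics/top0.png

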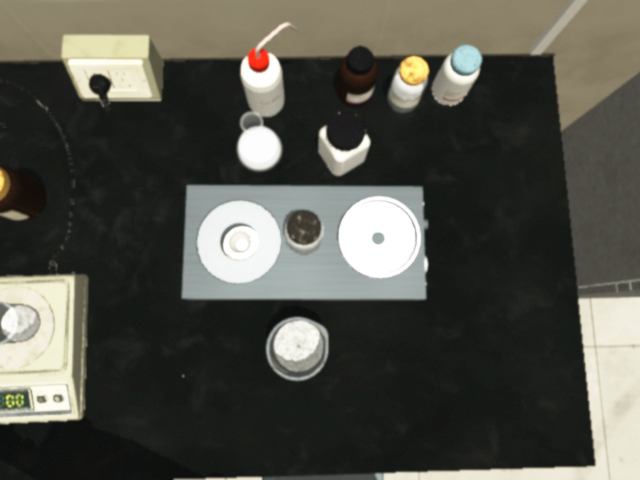

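View pics/side0.png

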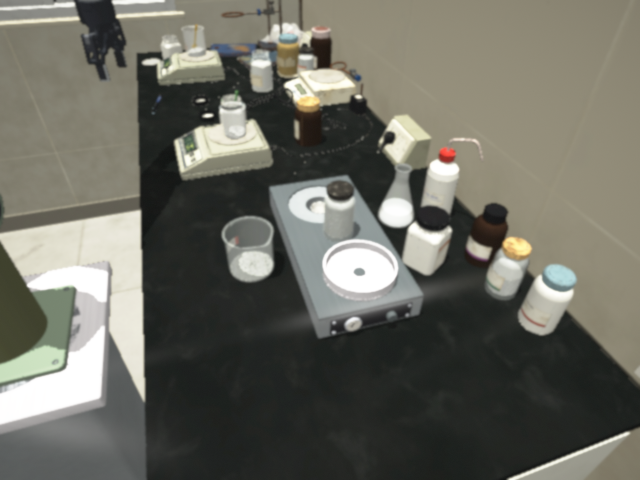

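The top view shows the well at about (238,242), the bottle at (304,230), the lid at (378,238), the beaker at (297,348), the jar at (344,145) and the flask at (260,145). The side view agrees: the housing's length runs along world y, with the well on the +y side.

```bash
cat > h.py <<'E'
import numpy as np,cv2
from plant import ctrl,sensors,optics
def rays(n,uv,z):
    c=optics.camera_params(n);uv=np.atleast_2d(uv).astype(float)
    d=np.c_[uv,np.ones(len(uv))]@np.linalg.inv(c['mtx']).T@c['R'];o=-c['R'].T@c['t']
    return o+d*((z-o[2])/d[:,2])[:,None]
def cloud(n,d):
    c=optics.camera_params(n);v,u=np.mgrid[:480,:640]
    r=np.stack([u,v,np.ones_like(u)],-1)@np.linalg.inv(c['mtx']).T
    return (r*d[...,None]-c['t'])@c['R']
def circ(P):  # least squares circle in xy
    A=np.c_[2*P[:,:2],np.ones(len(P))];s=np.linalg.lstsq(A,(P[:,:2]**2).sum(1),rcond=None)[0]
    return s[:2],np.sqrt(s[2]+s[:2]@s[:2])
def big(m):
    cs=cv2.findContours(m.astype(np.uint8),cv2.RETR_EXTERNAL,cv2.CHAIN_APPROX_NONE)[0]
    return max(cs,key=cv2.contourArea)[:,0]
def lid_pose(p,d,zr=86,lo=10,near=None):
    P=cloud("top",d);m=(P[...,2]>zr-lo)&(P[...,2]<zr+8)
    if near is not None: m&=np.hypot(P[...,0]-near[0],P[...,1]-near[1])<85
    h=cv2.convexHull(big(m))[:,0]
    return circ(rays("top",h,zr))
E
python3 - <<'E'
from h import *
f=np.load("pics/top0.npz");p,d=f['p'],f['d'];P=cloud("top",d);z=P[...,2]
roi=np.zeros((480,640),bool);roi[175:310,170:435]=1
m=roi&(z>45)
h=big((m&(z<68)))
# deck: outline at z=60
Q=rays("top",h,60);r=cv2.minAreaRect(Q[:,:2].astype(np.float32));print("deck",r, 'z',np.median(z[roi&(z>50)&(z<68)]))
hsv=cv2.cvtColor(p,cv2.COLOR_RGB2HSV)
print("px",[hsv[y,x].tolist() for y,x in((242,210),(195,250),(280,330))])
for y,x in((242,210),(280,330),(238,378)):print(P[y,x].round())
# seat: by brightness
g=(p.min(2)>150)&roi; g[:,290:]=0
c=big(g);print("seat",len(c),circ(rays("top",c,55)))
print("lid",lid_pose(p,d,near=rays("top",[378,238],86)[0]))
mb=roi&(z>164)&(z<182);c=big(mb);print("bottle cap",circ(rays("top",c,172)),np.median(z[mb]),len(c))
# others
for n,(x,y),zz in(("beaker",(297,348),95),("jar",(346,130),123),("flask",(252,120),136)):
    q=rays("top",[x,y],zz)[0];mm=(np.hypot(P[...,0]-q[0],P[...,1]-q[1])<75)&(z>15)&(z<150)&~roi
    print(n,P[mm].min(0).round(),P[mm].max(0).round(),np.median(P[mm],0).round())
E
```

```text
deck ((595.9144897460938, 30.895156860351562), (402.1958312988281, 190.48533630371094), 88.6497802734375) z 59.61987891889566
px [[75, 2, 244], [87, 14, 161], [87, 15, 174]]
[599. 190.  55.]
[531.  -9.  60.]
[598. -90.  67.]
seat 545 (array([590.52592131, 136.8247563 ]), np.float64(93.31525523694665))
lid (array([597.14278857, -89.69905982]), np.float64(65.7474270179526))
bottle cap (array([600.06775705,  31.75240136]), np.float64(25.051893460830836)) 170.99694202721292 99
beaker [376.  -1.  15.] [470.  93.  98.] [410.  51.  91.]
jar [723. -80.  15.] [799.   4. 127.] [752. -35. 118.]
flask [736.  71.  15.] [855. 151. 150.] [782. 105.  75.]
```

```bash
cat >> h.py <<'E'
DOWN=np.array([[-1,0,0],[0,1,0],[0,0,-1.]])
def st(m=""):
    s=sensors.read_state();print(m,round(s['t'],1),s['eef_pos'].round(1) if hasattr(s['eef_pos'],'round') else s['eef_pos'],'F',np.round(s['force'],1),'w',round(s['grip_width'],1))
    return s
def snap(name,cam):
    p,d=optics.grab_frame(cam);np.savez(f"pics/{name}.npz",p=p,d=d);cv2.imwrite(f"pics/{name}.png",p[:,:,::-1]);return p,d
E
python3 - <<'E'
from h import *
f=np.load("pics/top0.npz");p,d=f['p'],f['d']
g=(p.min(2)>200);g[:,290:]=0;g[:195]=0;g[290:]=0;g[:,:190]=0
c=big(g);print("seat",circ(rays("top",c,57)))
ctrl.gripper_to(85)
ctrl.move_ptp([600,32,260],DOWN);st("above")
print(ctrl.move_l([600,32,126],vel=120,threshold=12));st("down")
ctrl.gripper_to(50,force=40);s=st("grip")
snap("grip","side")
E
```

```text
seat (array([599.58266161, 141.55208387]), np.float64(68.48661626247554))
above 2.6 [599.8  32.9 260. ] F [0.7 0.4 0.2] w 84.8
False
down 3.8 [600.9  31.9 127.1] F [ 0.1 -0.4 -0.4] w 84.8
grip 4.2 [601.1  32.2 127.3] F [0.6 2.2 4.9] w 59.9
```

View pics/grip.png

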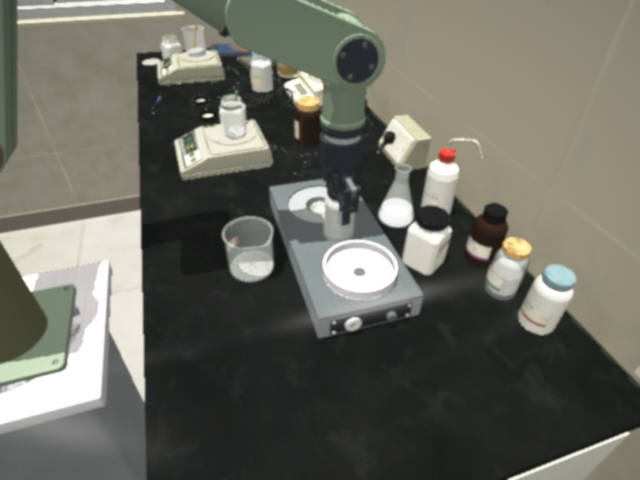

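The jaws at (343,200) hold the bottle across its upper body with a 60 mm opening, and everything else is in place. Next I lift it and stand it on the worktop.

```bash
python3 - <<'E'
from h import *
ctrl.move_l([600,32,230],vel=100);st("lift")
ctrl.move_l([450,-280,230],vel=150);ctrl.hold(0.3)
ctrl.move_l([450,-280,90],vel=100);ctrl.hold(0.2);st()
print(ctrl.move_l([450,-280,65.5],vel=20,threshold=5));st("placed")
ctrl.gripper_to(85);ctrl.hold(.2);st("open")
ctrl.move_l([450,-280,240],vel=120)
ctrl.gripper_to(0,force=30)
p,d=snap("placed","top")
z=cloud("top",d)[...,2]
print("lid",lid_pose(p,d,near=(597,-90)))
P=cloud("top",d);m=(np.hypot(P[...,0]-450,P[...,1]+280)<60)&(z>95)&(z<125);print("bottle",P[m].mean(0),m.sum())
st()
E
```

```text
lift 5.4 [599.3  32.  228.9] F [-0.4  0.4 -3.5] w 60.1
 9.9 [ 450.3 -280.2   90.5] F [-0.7 -1.  -3.6] w 60.4
True
placed 11.0 [ 449.9 -279.9   67.3] F [-0.  -0.3  6. ] w 60.0
open 11.6 [ 448.4 -278.5   65.4] F [0.4 0.2 0.1] w 84.7
lid (array([597.16425211, -89.66819284]), np.float64(65.75291509034159))
bottle [ 450.69050104 -275.98606042  110.24450276] 862
 14.0 [ 450. -280.  240.] F [-0.  -0.7  0.9] w 0.1
```

View pics/placed.png

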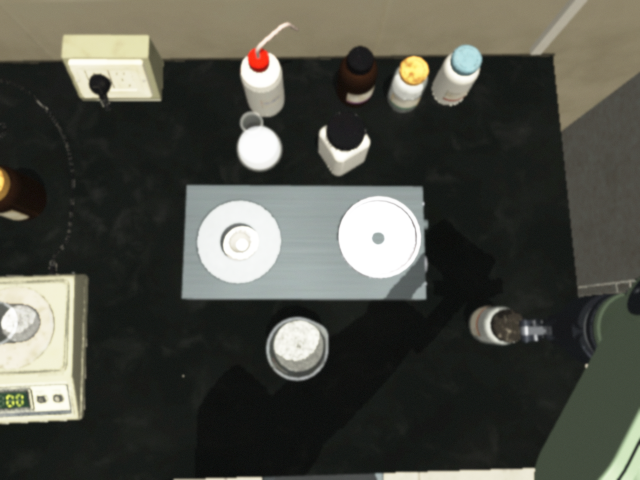

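The bottle stands upright at about (495,323), with its cap at z≈110. The lid, jar, flask and beaker have not moved. Next I put the closed fingers inside the dish and draw the lid by its leading wall.

```bash
python3 - <<'E'
from h import *
ctrl.move_l([597.2,-70,200],rot=DOWN,vel=200);ctrl.hold(.2)
ctrl.move_l([597.2,-70,115],vel=100);ctrl.hold(.2);st()
print(ctrl.move_l([597.2,-70,94.5],vel=30,threshold=4));st("in")
print(ctrl.move_l([597.3,-40,94.5],vel=40));st("contact")
print(ctrl.move_l([598.6,135,94.5],vel=50,threshold=15));st("slid")
p,d=snap("slid","top")
print("lid",lid_pose(p,d,near=(598,88)))
E
```

```text
16.8 [597.8 -70.2 116. ] F [ 0.8 -0.2 -0.3] w 0.1
False
in 17.6 [597.3 -70.1  94.6] F [-0.9 -0.2  0.1] w 0.1
False
contact 18.6 [597.2 -40.   94.5] F [-0.3 -1.5  0.4] w -0.0
False
slid 22.2 [598.6 134.9  94.5] F [-0.7 -4.1 -0.3] w 0.0
lid (array([598.13695632,  84.28885953]), np.float64(65.18148132005723))
```

View pics/slid.png

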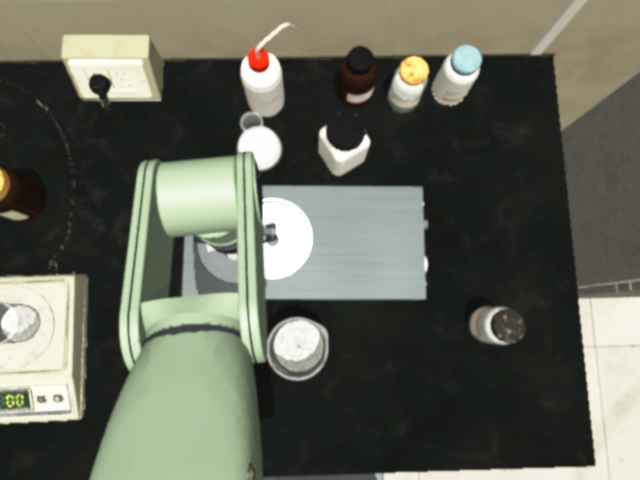

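The lid has followed the fingers to about (598,85) with a 4 N drag, centred on the line to the seat. I continue the slide into the seat.

```bash
python3 - <<'E'
from h import *
print(ctrl.move_l([599.2,180,94.5],vel=40,threshold=15));st("a")
print(ctrl.move_l([599.3,197,94.5],vel=15,threshold=9));s=st("b")
ctrl.hold(.3);s=st("c")
y=s['eef_pos'][1]
ctrl.move_l([599.3,y-20,94.5],vel=40);ctrl.move_l([599.3,y-20,200],vel=100);ctrl.move_l([450,-60,260],vel=200);
p,d=snap("seated","top");snap("seated_s","side")
print("lid",lid_pose(p,d,81,near=(599,141)))
P=cloud("top",d);c=np.array([599,141])
r=np.hypot(*(P[...,:2]-c).transpose(2,0,1));a=np.arctan2(P[...,1]-141,P[...,0]-599);z=P[...,2]
for k in range(8):
    m=(r<48)&(r>15)&(np.abs(a-(-np.pi+np.pi/8+k*np.pi/4))<np.pi/8);print(k,m.sum(),np.median(z[m]).round(2),end=' | ')
st()
E
```

```text
False
a 23.5 [599.3 180.3  94.7] F [-1.  -0.5 -0.4] w -0.1
False
b 24.8 [599.4 196.1  94.6] F [-0.1 -7.   1.2] w 0.1
c 25.1 [599.4 196.1  94.6] F [-0.2 -7.   1.7] w -0.2
lid (array([598.38332242, 145.13351269]), np.float64(65.80300464129346))
0 306 60.75 | 1 292 60.71 | 2 286 60.74 | 3 289 60.55 | 4 282 60.55 | 5 292 60.78 | 6 296 60.7 | 7 297 60.66 |  28.7 [450.2 -59.4 259.7] F [-0.2 -0.5  0.3] w -0.1
```

View pics/seated.png

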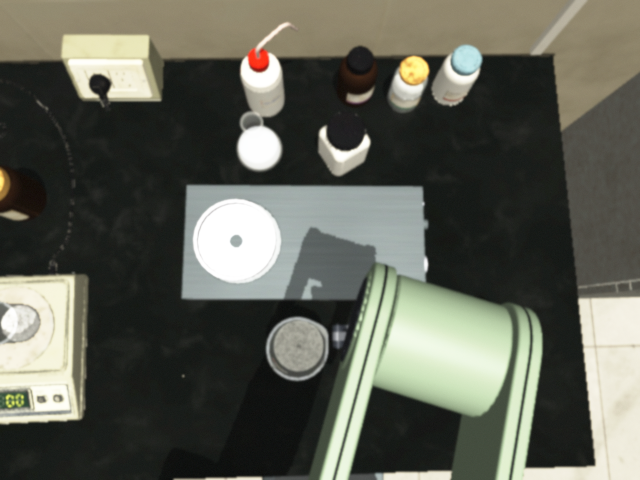

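View pics/seated_s.png

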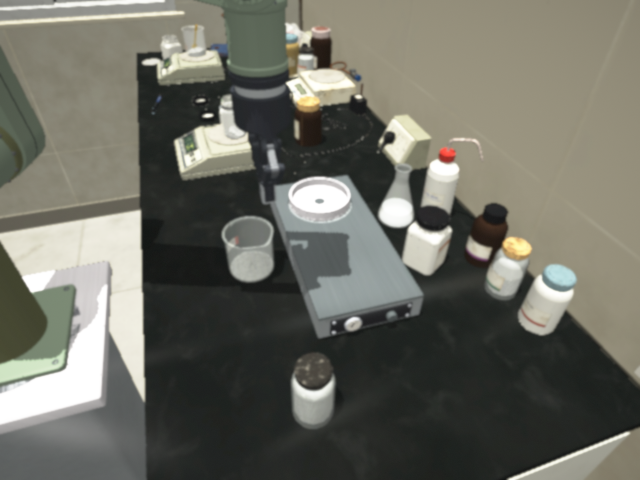

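The lid floor reads 60.6–60.8 mm in all eight sectors (61 expected when seated). The bottle stands upright at (313,390) in the side view, the bystanders have not moved, and the gripper is clear in the air.

```bash
python3 - <<'E'
from h import *
ctrl.finish_job();st()
E
```

```text
the job is handed in; nothing more can be done
the job is handed in; nothing more can be done
```

The job is done and handed in, at about 29 s on the robot's clock. I lifted the bottle off the deck and stood it upright on the worktop at about (450, -278). I then put the closed fingers inside the dish and slid the lid along the deck by its leading wall until it dropped into the seat.

- **Lid:** its floor is level all round at 60.6–60.8 mm, against 61 mm expected when seated. Its centre is at about (598, 145), roughly 4 mm past the seat centre I measured. That is within the 4 mm of play plus calibration error, so the lid rests against the far side of the recess.
- **Forces:** the highest wrist reading I sampled was about 7 N, as the lid reached the end of its seat.
- **Other things:** the bottle, jar, beaker and flask are all standing. The jar, beaker and flask look unmoved in the last pictures; I did not measure them again.
- **Checks:** none failed or disagreed. The last push ended at its set point without reaching the 9 N stop force.

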